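# Unclip the tall sample tube and put it on the balance

### The arm

A 6-joint arm with a two-finger parallel gripper is mounted at the origin on the work surface. World frame = base frame: x ahead of the robot, y to its left, z up, the work surface at z = 0. Lengths are in mm, angles in rad, forces in N, time in s.
With the tool pointing down it reaches from about 400 to 925 mm from the base axis. Payload 12.5 kg.
Tool frame: the origin (TCP) lies midway between the tips of the shut fingers; the grasp point (between the pads) lies 19 mm behind it (env.grip_depth is the distance from the TCP to the grasp point, in mm); z points along the fingers, y is the line along which they close (so a half turn about z gives the same grasp; the last joint's range is limited). The gripper opens to 95 mm and grips with 3 to 60 N. Pads are 20 mm wide; open, the fingers measure 119 mm over their backs; the gripper's body (75 mm by 180 mm) begins 59 mm behind the grasp point.
Start: joints at [1.112, 0.491, 1.559, -0, 1.092, -0.106], TCP at [215.938, 586.53, 214.661] pointing down, gripper open.
Joint ranges: [-3.1, 3.1], [-0.84, 2.19], [0.05, 2.79], [-1.13, 4.28], [0.06, 2.93], [-2.69, 2.69]. Speed limits (rad/s): [2.22, 2.22, 2.79, 3.14, 3.14, 3.14].

### API

Orientations are given as [roll, pitch, yaw] about the fixed x, y, z axes, in that order (R = Rz(yaw) Ry(pitch) Rx(roll)).
In Python, from cell import monitor, viewer, order, env gives the robot as it stands.
- The arm moves only by the tool move_arm, never from a script. Its argument "moves" is one flat list of numbers, 4 for each row, row after row: the shift along the tool's x, y, z normalised to -1 to 1, where 1 is 0.15 m, then the turn about the tool's z normalised to -1 to 1, where 1 is pi/2 rad. A call has 1 to 10 rows; each row shifts and turns the commanded pose from where the row before left it, along the tool's axes as they then stand; what a row does not reach is not made up. A row lasts 1/8 s, in which the tool goes at most 62.5 mm and 10.7 degrees, less where a joint would pass 70% of its speed; a pose out of reach is approached as far as the arm can. A call with a number of a shift or a turn outside -1 to 1 is refused whole. A call with a gripper value outside its range is refused whole. "claw" is the finger opening in mm, from 0 to 95.1, set as the call begins (left out, the last holds). The fingers move at their own pace and stop on an object; the grip force is fixed at half the most. Time passes only in rows, so rows that do not move let the fingers close. It gives the time, the measured TCP pose, the force, the opening and the grip force at its end, in the units of the state.
- monitor.state(): the state, without advancing time (a new reading comes with each control period).
- viewer.read_camera(name): name is "side" or "top"; returns the picture (384x512x3 uint8, red, green, blue); there is no depth.
- viewer.camera_info(name): a dict with "K" (3x3 intrinsics, pixels), "camera_from_world" (4x4, takes a point from world to camera coordinates). Camera axes: x right, y down, z forward; pixel columns grow to the right and rows downward; lengths in mm; the calibration is good to about 2 mm. A picture is of the moment at which its call begins. camera_info takes no time and is no camera call.
- order.job_done(): hands the job in; it is judged then, once.
The state is a dict: "t": time; "joints": joint angles; "qvel": joint speeds; "tau": joint torques, N m; "eef_pos": TCP position; "tcp_rot": TCP orientation; "ft_force": force on the tool from outside, world axes, zero at the start; "moment": the same for the moment, N m; "opening": opening from 0.0 (shut) to 1.0 (fully open); "grip_force": force on a finger pad.
Only numpy, scipy, OpenCV 4.12 (cv2) and the standard library are available. Lean on these libraries where they do the work, as an engineer would, in place of code of your own. Each camera call takes 0.05 s, during which the arm holds its last target. There are 200 camera calls.

### The job

Two capped sample tubes stand in the sprung clips of the steel clip stand. Snap the taller one straight forward out of its clip, on the stand's open side, and stand it upright on the round pan of the balance to be weighed, let go of. Leave the shorter tube in its clip.

Things in the scene. Friction and masses are not known exactly. Their poses are not given: they have to be found in the camera images.
- tall_tube: White sample tube with blue cap, 125 mm tall, 55 to 100 g, upright in one of the clips. Origin: centre of its underside, z up. Foot flange 34 mm wide, 4 mm thick (too wide to pass up through the clip); body 28 mm in diameter; cap 34 mm in diameter, from 101 to 125 mm. Grip cap or body below it from above. Some 5 to 10 N forward snaps it out; it is clear of the lips about 30 mm on.
- short_tube: The other tube, of the same kind and diameters but 88 mm tall (cap from 64 to 88 mm), upright in another clip of the same stand. Origin: centre of its underside. It must stay there.
- stand: Fixed steel stand, origin on the bench below its middle clip. x points to its back: out of the clips is -x (towards the robot); y along the row. Base 10 mm thick, x -37 to 58, y -120 to 120 mm; back board x 26 to 36, 76 mm high. Three black sprung C clips open to -x, at x 0, y -70, 0, 70 mm, 50 to 66 mm above the bench, 40 mm wide; tubes in the outer two, either way round, middle one empty.
- pan (a point): Centre of the top face of the balance's round steel pan: level, 120 mm in diameter, 75 mm above the bench, z up. The balance is a fixed white box, 200 mm wide in y, from x = -160 to +100 mm, 60 mm high, below the pan.

How it is judged:
By the outcome, as a careful person would: the job done as asked, in the order asked, and still so for the second after the job is handed in, with the robot touching nothing.
It also fails if it takes over 45 s, if anything falls off the work surface, if the arm or the gripper's body presses on something with over 40 N, if the wrist force passes 120 N, or if a joint passes its speed limit or range.

## Working session

There is one attempt and no reset: what is moved stays moved. The work goes in short steps, Python scripts to look and compute and a tool call to move; the robot and the scene stay as the last step left them, time stands still between calls to the robot, and variables do not carry over. Pictures are saved under pics/ and viewed, at most 10 in all, crops included, and the job is handed in when it is done.

Besides the shell and the picture viewer there is one more tool, called after "Call:" by a JSON object that holds its "name" and its "arguments", one argument or row to a line. move_arm: Moves the arm, as the interface text tells. Scaled input: -1 to 1 covers 0.15 m each way for a shift and pi/2 rad each way for a turn. Its arguments: {"type":"object","properties":{"moves":{"type":"array"},"claw":{"type":"number"}},"required":["moves"]}

```bash
mkdir -p pics; python3 - <<'E'
from cell import monitor,viewer,env
import cv2,numpy as np
for n in("top","side"):
    im=viewer.read_camera(n); cv2.imwrite(f"pics/{n}0.png",im[...,::-1])
    c=viewer.camera_info(n); print(n,np.round(c["K"],1).tolist(),np.round(c["camera_from_world"],3).tolist())
s=monitor.state(); print({k:np.round(v,3).tolist() for k,v in s.items()}, env.grip_depth)
E
```

```text
top [[438.1, 0.0, 251.9], [0.0, 438.1, 192.0], [0.0, 0.0, 1.0]] [[-0.016, -1.0, -0.01, 39.682], [-0.998, 0.017, -0.062, 600.28], [0.062, 0.009, -0.998, 1081.515], [0.0, 0.0, 0.0, 1.0]]
side [[356.6, 0.0, 254.4], [0.0, 356.6, 185.1], [0.0, 0.0, 1.0]] [[0.98, -0.199, -0.012, -564.924], [-0.108, -0.481, -0.87, 136.931], [0.167, 0.854, -0.493, 654.579], [0.0, 0.0, 0.0, 1.0]]
{'t': 0.1, 'joints': [1.112, 0.491, 1.559, -0.0, 1.092, -0.106], 'qvel': [0.001, -0.003, -0.001, -0.001, 0.001, -0.002], 'tau': [0.003, -61.362, -25.861, 0.069, 0.047, -0.0], 'eef_pos': [215.838, 586.317, 214.128], 'tcp_rot': [-3.141, -0.0, 2.789], 'ft_force': [-0.156, 0.021, -0.241], 'moment': [-0.052, -0.023, 0.013], 'grip_force': 0.0, 'opening': 1.002} 18.8
```

View pics/top0.png

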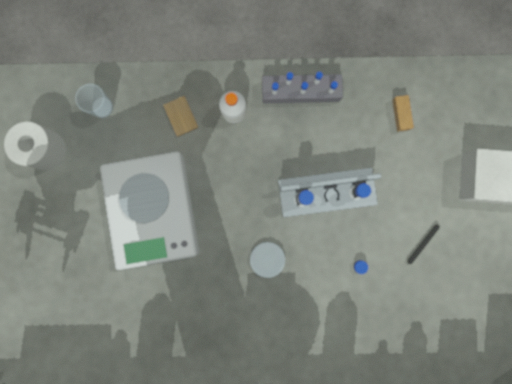

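View pics/side0.png

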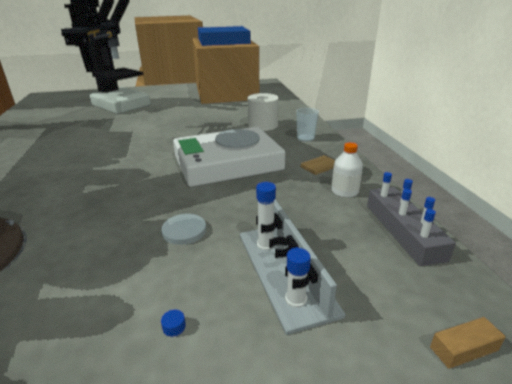

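The top view shows the stand with blue caps near (306,198) and (364,190), and the balance pan at (144,198). In the side view the far tube, cap at (265,190), shows the longer body, so it should be the tall one, on the left in the top view. I'll check that by triangulating.

```bash
cat > h.py <<'E'
from cell import monitor,viewer,env
import cv2,numpy as np
def cam(n):
    c=viewer.camera_info(n); return np.array(c["K"]),np.array(c["camera_from_world"])
def ray(n,uv):
    K,T=cam(n); R=T[:3,:3]; o=-R.T@T[:3,3]; d=R.T@np.linalg.inv(K)@[*uv,1]; return o,d/np.linalg.norm(d)
def plane(n,uv,z):
    o,d=ray(n,uv); return o+d*(z-o[2])/d[2]
def tri(a,b):
    A=np.zeros((3,3));r=np.zeros(3)
    for n,uv in(("top",a),("side",b)):
        o,d=ray(n,uv);P=np.eye(3)-np.outer(d,d);A+=P;r+=P@o
    return np.linalg.solve(A,r)
def proj(n,p):
    K,T=cam(n); q=K@(T[:3,:3]@p+T[:3,3]); return q[:2]/q[2]
def blue(im):
    h=cv2.cvtColor(im,cv2.COLOR_RGB2HSV); m=cv2.inRange(h,(105,150,60),(130,255,255))
    n,l,s,c=cv2.connectedComponentsWithStats(m); return [(c[i].round(1).tolist(),s[i].tolist()) for i in range(1,n) if s[i][4]>60]
E
python3 - <<'E'
from h import *
t=cv2.imread("pics/top0.png")[...,::-1].copy(); s=cv2.imread("pics/side0.png")[...,::-1].copy()
bt,bs=blue(t),blue(s); print(bt);print(bs)
near=lambda b,p:min(b,key=lambda x:np.hypot(*(np.array(x[0])-p)))[0]
A,B=near(bt,(306,198)),near(bt,(364,190)); a,b=near(bs,(265,190)),near(bs,(298,262))
print("tri",tri(A,a),tri(B,b))
for zA,zB in((119,82),(82,119)):
    p,q=plane("top",A,zA),plane("top",B,zB); d=p-q; print(p,q,np.hypot(*d[:2]),"yaw",np.arctan2(-d[0],d[1]))
# pan
g=cv2.cvtColor(t,cv2.COLOR_RGB2GRAY)
m=((g>0)&(abs(g.astype(int)-int(np.median(g[190:206,136:152])))<14)).astype(np.uint8)
m[:165]=0;m[230:]=0;m[:,:112]=0;m[:,175:]=0
m=cv2.morphologyEx(m,cv2.MORPH_OPEN,np.ones((5,5)))
c=max(cv2.findContours(m,0,1)[0],key=cv2.contourArea); e=cv2.fitEllipse(c); print(e, plane("top",e[0],75))
v=cv2.resize(t[140:280,90:390],None,fx=2.6,fy=2.6,interpolation=cv2.INTER_CUBIC)
cv2.ellipse(v,tuple((np.array(e[0])-[90,140])*2.6),tuple(np.array(e[1])*2.6),e[2],0,360,(255,0,0),1) if 0 else cv2.ellipse(v,(tuple((np.array(e[0])-[90,140])*2.6),tuple(np.array(e[1])*2.6),e[2]),(255,0,0),1)
cv2.imwrite("pics/crop1.png",v[...,::-1])
E
```

```text
[([362.9, 190.0], [357, 184, 13, 13, 123]), ([305.6, 197.0], [300, 191, 12, 13, 116]), ([360.5, 266.8], [355, 262, 12, 11, 106])]
[([223.4, 35.2], [199, 27, 51, 18, 775]), ([406.6, 189.2], [402, 179, 10, 21, 148]), ([265.4, 191.7], [256, 182, 19, 21, 339]), ([429.3, 208.8], [425, 197, 10, 24, 186]), ([297.7, 260.8], [286, 247, 24, 28, 563]), ([172.8, 322.4], [161, 310, 24, 26, 493])]
tri [579.69062605 -92.60777877 123.27697239] [ 595.58037086 -231.74135098   85.79312731]
[581.06308383 -93.32287053 119.        ] [ 597.12653398 -233.02836676   82.        ] 140.6259581551556 yaw 0.11447808031257653
[582.8556461  -97.51439457  82.        ] [ 594.82374269 -223.99179303  119.        ] 127.04238527488496 yaw 0.09434544077054217
((145.2446746826172, 196.95620727539062), (45.74272537231445, 51.01113510131836), 159.23361206054688) [589.73013543 283.92249673  75.        ]
```

View pics/crop1.png

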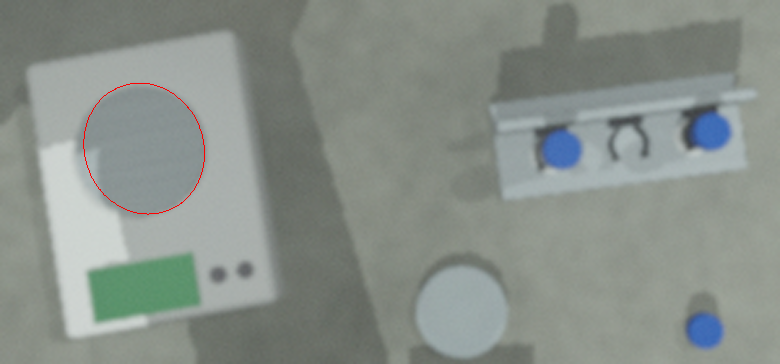

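The tall tube is the +y one: the caps are 140.6 mm apart, as expected, and the stand yaw is about 0.115. I'll close the fingers along the stand's x axis. First I'll turn in place.

Call:
{"name": "move_arm", "arguments": {
  "moves": [0, 0, 0, 0.117, 0, 0, 0, 0.117, 0, 0, 0, 0.117, 0, 0, 0, 0.117, 0, 0, 0, 0.117, 0, 0, 0, 0.117, 0, 0, 0, 0],
  "claw": 95
}}

```text
t: 0.98
eef_pos: [215.9, 586.4, 214.4]
tcp_rot: [-3.141, 0.0, 1.687]
ft_force: [-0.7, -0.1, 0.1]
opening: 0.997
grip_force: 0.0
```

```bash
cat >> h.py <<'E'
def go(p):
    from scipy.spatial.transform import Rotation as Ro
    s=monitor.state(); d=Ro.from_euler("xyz",s["tcp_rot"]).as_matrix().T@(np.array(p)-s["eef_pos"])
    print("t",s["t"],"pos",np.round(s["eef_pos"],1),"rot",np.round(s["tcp_rot"],3),"norm shift",np.round(d/150,3),"F",np.round(s["ft_force"],1))
E
python3 -c "
from h import *
go([580.5,-93,200])"
```

```text
t 0.975 pos [215.9 586.4 214.4] rot [-3.141  0.     1.687] norm shift [-4.781  1.888  0.097] F [-0.7 -0.1  0.1]
```

Call:
{"name": "move_arm", "arguments": {
  "moves": [-0.3, 0.118, 0, 0, -0.3, 0.118, 0, 0, -0.3, 0.118, 0, 0, -0.3, 0.118, 0, 0, -0.3, 0.118, 0, 0, -0.3, 0.118, 0, 0, -0.3, 0.118, 0, 0, -0.3, 0.118, 0, 0, -0.3, 0.118, 0, 0, -0.3, 0.118, 0, 0]
}}

```text
t: 2.22
eef_pos: [444.1, 158.4, 214.7]
tcp_rot: [3.141, -0.0, 1.691]
ft_force: [-0.3, 0.3, 0.3]
opening: 1.001
grip_force: 0.0
```

Call:
{"name": "move_arm", "arguments": {
  "moves": [-0.3, 0.118, 0, 0, -0.3, 0.118, 0, 0, -0.3, 0.118, 0, 0, -0.3, 0.118, 0, 0, -0.3, 0.118, 0, 0, -0.281, 0.118, 0, 0, 0, 0, 0, 0, 0, 0, 0, 0]
}}

```text
t: 3.22
eef_pos: [579.3, -93.0, 214.3]
tcp_rot: [-3.141, -0.001, 1.688]
ft_force: [0.7, 0.3, 0.5]
opening: 0.998
grip_force: 0.0
```

```bash
python3 -c "
from h import *
go([580.5,-93,94])
cv2.imwrite('pics/side1.png',cv2.resize(viewer.read_camera('side')[100:340,130:430,::-1],None,fx=2.4,fy=2.4))"
```

```text
t 3.225 pos [579.3 -93.  214.3] rot [-3.141e+00 -1.000e-03  1.688e+00] norm shift [-0.002  0.009  0.802] F [0.7 0.3 0.5]
```

View pics/side1.png

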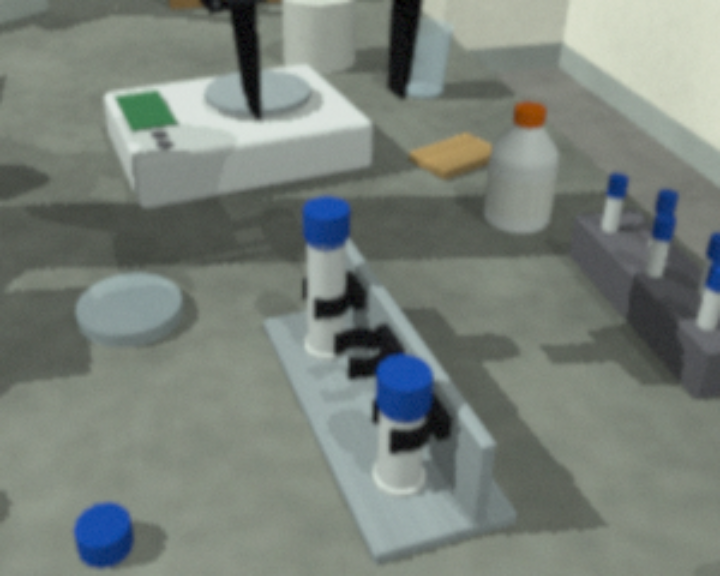

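The cap sits between the raised fingers at crop position (327,222). Triangulation puts the cap middle at z≈123, so the tube stands on the 10 mm base and the TCP should go to about 104.

Call:
{"name": "move_arm", "arguments": {
  "moves": [0, 0.007, 0.2, 0, 0, 0, 0.2, 0, 0, 0, 0.2, 0, 0, 0, 0.135, 0, 0, 0, 0, 0, 0, 0, 0, 0]
}}

```text
t: 4.03
eef_pos: [581.1, -92.6, 105.4]
tcp_rot: [3.14, 0.0, 1.687]
ft_force: [0.1, 0.0, 0.2]
opening: 0.999
grip_force: 0.0
```

```bash
python3 -c "
from h import *
go([580.3,-92.5,104])
cv2.imwrite('pics/side2.png',cv2.resize(viewer.read_camera('side')[100:340,130:430,::-1],None,fx=2.4,fy=2.4))"
```

```text
t 4.025 pos [581.1 -92.6 105.4] rot [3.14  0.    1.687] norm shift [ 0.001 -0.005  0.009] F [0.1 0.  0.2]
```

View pics/side2.png

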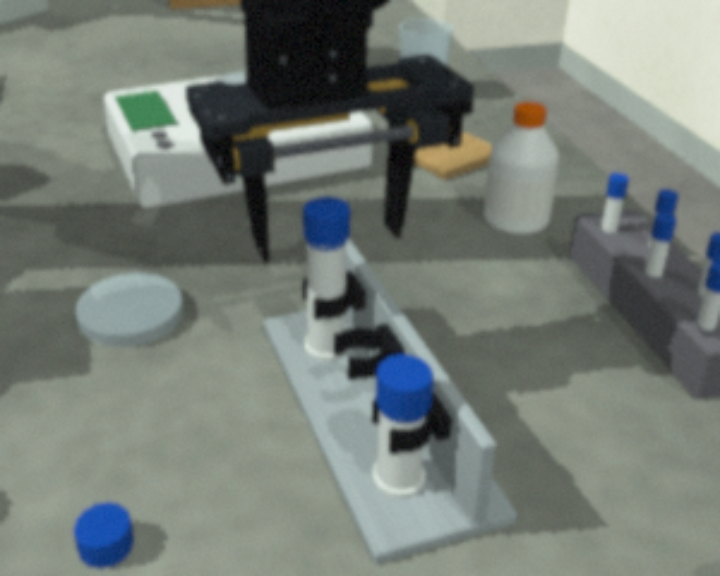

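The fingers straddle the cap at crop position (327,222), evenly on both sides. Next I close.

Call:
{"name": "move_arm", "arguments": {
  "moves": [0, 0, 0, 0, 0, 0, 0, 0, 0, 0, 0, 0, 0, 0, 0, 0],
  "claw": 42
}}

```text
t: 4.58
eef_pos: [580.8, -93.2, 104.4]
tcp_rot: [3.142, -0.0, 1.686]
ft_force: [0.4, -0.4, 0.0]
opening: 0.631
grip_force: 0.0
```

Call:
{"name": "move_arm", "arguments": {
  "moves": [0, 0, 0, 0, 0, 0, 0, 0, 0, 0, 0, 0, 0, 0, 0, 0],
  "claw": 20
}}

```text
t: 5.08
eef_pos: [580.8, -93.1, 104.4]
tcp_rot: [3.142, -0.0, 1.686]
ft_force: [0.5, -0.4, -0.5]
opening: 0.349
grip_force: 30.0
```

The cap is gripped with almost no side load. I'll pull straight forward 50 mm.

Call:
{"name": "move_arm", "arguments": {
  "moves": [0, -0.033, 0, 0, 0, -0.033, 0, 0, 0, -0.033, 0, 0, 0, -0.033, 0, 0, 0, -0.033, 0, 0, 0, -0.033, 0, 0, 0, -0.033, 0, 0, 0, -0.033, 0, 0, 0, -0.033, 0, 0, 0, -0.033, 0, 0]
}}

```text
t: 6.32
eef_pos: [531.3, -98.9, 104.4]
tcp_rot: [-3.142, -0.0, 1.686]
ft_force: [0.5, -0.3, -0.6]
opening: 0.352
grip_force: 30.0
```

```bash
python3 -c "
from h import *
go([531,-99,104])
cv2.imwrite('pics/side3.png',cv2.resize(viewer.read_camera('side')[100:340,130:430,::-1],None,fx=2.4,fy=2.4))"
```

```text
t 6.325 pos [531.3 -98.9 104.4] rot [-3.142 -0.     1.686] norm shift [-0.001 -0.002  0.002] F [ 0.5 -0.3 -0.6]
```

View pics/side3.png

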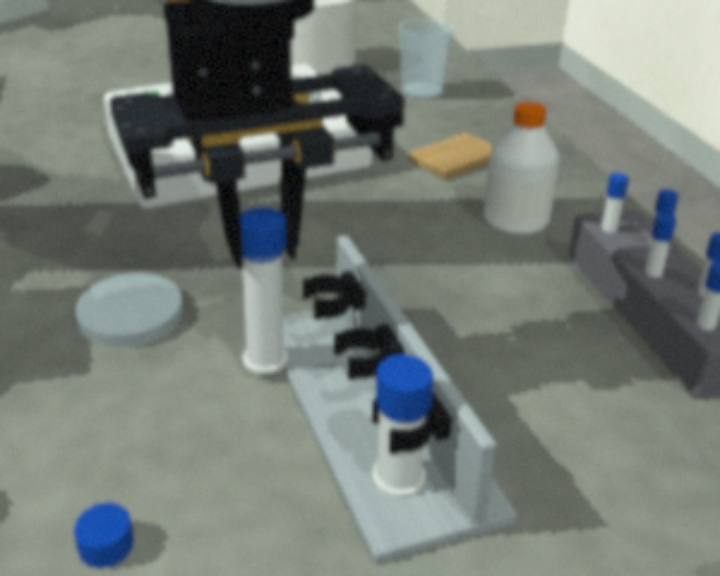

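The tube is out, upright, and held at crop position (263,290). The short tube is still in its clip. Next I lift and carry it to over the pan.

Call:
{"name": "move_arm", "arguments": {
  "moves": [0, 0, -0.06, 0, 0, 0, -0.15, 0, 0, 0, -0.2, 0, 0, 0, -0.2, 0, 0, 0, -0.15, 0, 0, 0, -0.06, 0]
}}

```text
t: 7.12
eef_pos: [532.0, -98.9, 229.0]
tcp_rot: [3.139, 0.001, 1.686]
ft_force: [-0.7, 0.1, -1.1]
opening: 0.354
grip_force: 30.0
```

Call:
{"name": "move_arm", "arguments": {
  "moves": [0.1, 0.027, 0, 0, 0.2, 0.053, 0, 0, 0.3, 0.08, 0, 0, 0.35, 0.095, 0, 0, 0.35, 0.095, 0, 0, 0.35, 0.095, 0, 0, 0.35, 0.095, 0, 0, 0.25, 0.067, 0, 0, 0.15, 0.04, 0, 0, 0.1, 0.023, 0, 0]
}}

```text
t: 8.38
eef_pos: [588.0, 286.3, 226.6]
tcp_rot: [-3.14, 0.0, 1.687]
ft_force: [0.3, -0.7, -1.1]
opening: 0.355
grip_force: 30.0
```

Call:
{"name": "move_arm", "arguments": {
  "moves": [0, 0, 0, 0, 0, 0, 0.08, 0, 0, 0, 0.14, 0, 0, 0, 0.07, 0, 0, 0, 0, 0]
}}

```text
t: 9.0
eef_pos: [588.2, 284.5, 183.1]
tcp_rot: [-3.14, 0.0, 1.685]
ft_force: [0.6, 0.7, -0.6]
opening: 0.349
grip_force: 30.0
```

```bash
python3 -c "
from h import *
go([588,285,169.4])
print(blue(viewer.read_camera('top')))
cv2.imwrite('pics/side4.png',cv2.resize(viewer.read_camera('side')[40:220,140:340,::-1],None,fx=3,fy=3))"
```

```text
t 9.0 pos [588.2 284.5 183.1] rot [-3.14   0.     1.685] norm shift [ 0.004 -0.001  0.092] F [ 0.6  0.7 -0.6]
[([362.9, 190.0], [357, 184, 13, 12, 120]), ([360.7, 266.8], [355, 262, 12, 11, 100])]
```

View pics/side4.png

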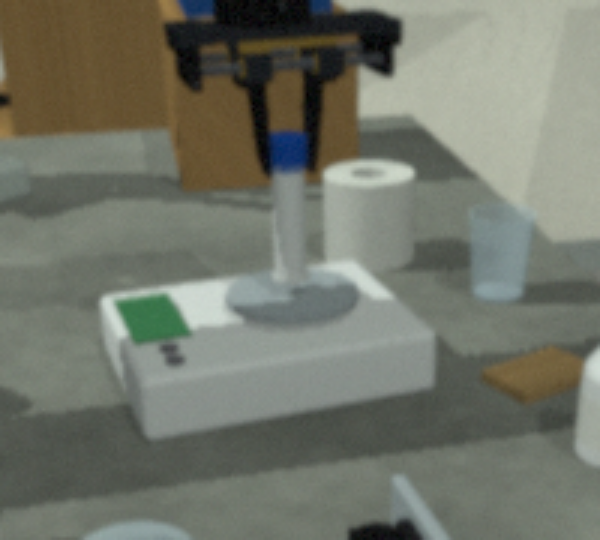

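The tube hangs upright over the pan, foot at crop (290,280) and pan centre near (292,297). That fits the roughly 14 mm gap. I'll lower it until it touches.

Call:
{"name": "move_arm", "arguments": {
  "moves": [0, 0, 0.03, 0, 0, 0, 0.03, 0, 0, 0, 0.02, 0, 0, 0, 0, 0, 0, 0, 0, 0]
}}

```text
t: 9.72
eef_pos: [588.4, 285.2, 172.0]
tcp_rot: [3.141, -0.0, 1.686]
ft_force: [0.3, 0.7, -1.4]
opening: 0.352
grip_force: 30.0
```

Call:
{"name": "move_arm", "arguments": {
  "moves": [0, 0, 0.005, 0, 0, 0, 0.005, 0, 0, 0, 0, 0, 0, 0, 0, 0]
}}

```text
t: 10.22
eef_pos: [588.3, 285.2, 170.4]
tcp_rot: [3.142, -0.0, 1.686]
ft_force: [-0.4, -0.9, -1.7]
opening: 0.353
grip_force: 30.0
```

Call:
{"name": "move_arm", "arguments": {
  "moves": [0, 0, 0.005, 0, 0, 0, 0, 0, 0, 0, 0, 0]
}}

```text
t: 10.6
eef_pos: [588.4, 285.2, 169.7]
tcp_rot: [3.142, -0.0, 1.686]
ft_force: [-0.6, -0.0, -0.8]
opening: 0.352
grip_force: 30.0
```

Call:
{"name": "move_arm", "arguments": {
  "moves": [0, 0, 0.003, 0, 0, 0, 0, 0, 0, 0, 0, 0]
}}

```text
t: 10.98
eef_pos: [588.4, 285.2, 169.3]
tcp_rot: [3.141, -0.0, 1.686]
ft_force: [-0.1, 0.1, 0.5]
opening: 0.349
grip_force: 30.0
```

Call:
{"name": "move_arm", "arguments": {
  "moves": [0, 0, 0.003, 0, 0, 0, 0, 0, 0, 0, 0, 0]
}}

```text
t: 11.35
eef_pos: [588.4, 285.3, 169.3]
tcp_rot: [3.141, -0.0, 1.686]
ft_force: [-1.3, 0.1, 5.2]
opening: 0.353
grip_force: 30.0
```

The force has risen to 5 N, so the foot is on the pan. I'll open the fingers and go straight up.

Call:
{"name": "move_arm", "arguments": {
  "moves": [0, 0, 0, 0, 0, 0, 0, 0, 0, 0, 0, 0, 0, 0, 0, 0, 0, 0, 0, 0],
  "claw": 60
}}

```text
t: 11.98
eef_pos: [588.3, 285.2, 168.7]
tcp_rot: [3.142, -0.0, 1.686]
ft_force: [-0.6, -0.6, 0.1]
opening: 0.632
grip_force: 0.0
```

Call:
{"name": "move_arm", "arguments": {
  "moves": [0, 0, -0.05, 0, 0, 0, -0.15, 0, 0, 0, -0.2, 0, 0, 0, -0.2, 0, 0, 0, -0.15, 0, 0, 0, 0, 0, 0, 0, 0, 0]
}}

```text
t: 12.85
eef_pos: [588.0, 285.1, 280.4]
tcp_rot: [-3.141, 0.0, 1.686]
ft_force: [-1.1, -0.4, -0.2]
opening: 0.631
grip_force: 0.0
```

```bash
python3 -c "
from h import *
go([588,285,169.4])
a=viewer.read_camera('side'); print(blue(a)); print(proj('side',np.array([588,285,188.])))
cv2.imwrite('pics/side5.png',cv2.resize(a[40:340,140:440,::-1],None,fx=2,fy=2))"
```

```text
t 12.85 pos [588.  285.1 280.4] rot [-3.141  0.     1.686] norm shift [-0.001  0.001  0.74 ] F [-1.1 -0.4 -0.2]
[([232.9, 34.9], [221, 27, 25, 17, 370]), ([207.0, 35.5], [199, 28, 18, 17, 254]), ([234.9, 95.1], [229, 90, 12, 12, 122]), ([386.6, 177.1], [383, 173, 8, 9, 62]), ([406.6, 189.3], [402, 179, 10, 21, 149]), ([429.3, 208.9], [425, 197, 10, 24, 186]), ([297.7, 260.8], [286, 247, 24, 28, 561]), ([172.9, 322.5], [161, 310, 24, 26, 497])]
[235.55354116  95.29307669]
```

View pics/side5.png

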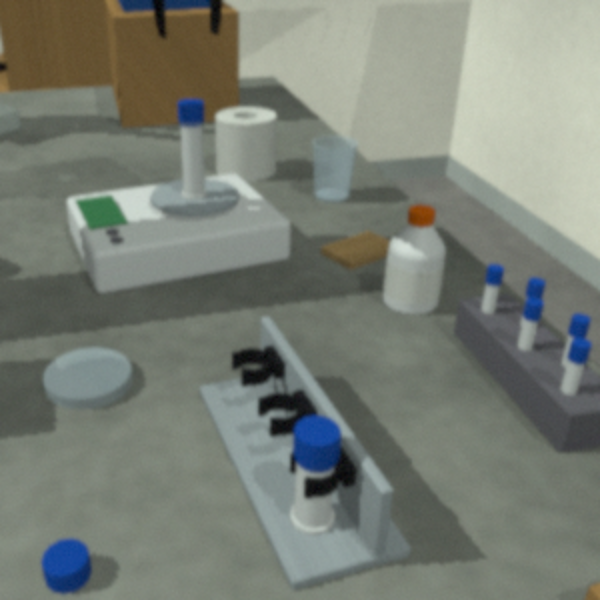

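The tube stands free and upright on the pan at crop (193,150). The short tube is unmoved at (315,475), and the gripper is clear.

```bash
python3 -c "
from cell import order
print(order.job_done())"
```

```text
the job is handed in; nothing more can be done
None
```

The tall tube is out of its clip and standing upright, released, on the balance pan; the short tube is still in its clip, and the job was handed in at about 13 s.

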